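Line up the crystal towers by height on the stall's display board

TASK

Set the four crystal towers out on the display board in order of height: the tallest on the velvet pad next to the little gold crown, then each shorter one on the next pad, the shortest ending up beside the small turquoise dish. Stand each one upright in the middle of its pad and let go of it; do not let any tower fall over, and leave the crown and the dish where they are.

Things in the scene. Friction and masses are not known exactly. Their poses are not given: they have to be found in the camera images.
- purple_center (a point): centre (half-way up) of the dark purple crystal tower, the tallest of four: a loose upright polished stone, a six-sided column 35 mm across its flats and 40 mm across its corners, 110 mm tall in all, of which the top 14 mm narrow to a point; flat foot 55 mm below this point, about 284 g. z is up the column; two corners lie on its x axis, so two flat sides face along y (and every 60 degrees). It starts standing upright on the table (z = 0)
- green_center (a point): centre (half-way up) of the deep green crystal tower, the second tallest of four: a loose upright polished stone, a six-sided column 35 mm across its flats and 40 mm across its corners, 90 mm tall in all, of which the top 14 mm narrow to a point; flat foot 45 mm below this point, about 228 g. z is up the column; two corners lie on its x axis, so two flat sides face along y (and every 60 degrees). It starts standing upright on the table (z = 0)
- pink_center (a point): centre (half-way up) of the pale pink crystal tower, the third tallest of four: a loose upright polished stone, a six-sided column 35 mm across its flats and 40 mm across its corners, 70 mm tall in all, of which the top 14 mm narrow to a point; flat foot 35 mm below this point, about 171 g. z is up the column; two corners lie on its x axis, so two flat sides face along y (and every 60 degrees). It starts standing upright on the table (z = 0)
- blue_center (a point): centre (half-way up) of the dark blue crystal tower, the shortest of four: a loose upright polished stone, a six-sided column 35 mm across its flats and 40 mm across its corners, 50 mm tall in all, of which the top 14 mm narrow to a point; flat foot 25 mm below this point, about 115 g. z is up the column; two corners lie on its x axis, so two flat sides face along y (and every 60 degrees). It starts standing upright on the table (z = 0)
- pad1: ivory velvet pad, fixed: a disc 54 mm in diameter and 3 mm thick, origin at the centre of its underside, on the top of the display board (20 mm above the table). The first of a row of four alike pads, 75 mm from centre to centre along the dark wooden board (100 x 440 mm, 20 mm thick in all); its y axis runs along the row, pad1 being at the +y end
- pad2: ivory velvet pad, fixed: a disc 54 mm in diameter and 3 mm thick, origin at the centre of its underside, on the top of the display board (20 mm above the table). The second of a row of four alike pads, 75 mm from centre to centre along the dark wooden board (100 x 440 mm, 20 mm thick in all); its y axis runs along the row, pad1 being at the +y end
- pad3: ivory velvet pad, fixed: a disc 54 mm in diameter and 3 mm thick, origin at the centre of its underside, on the top of the display board (20 mm above the table). The third of a row of four alike pads, 75 mm from centre to centre along the dark wooden board (100 x 440 mm, 20 mm thick in all); its y axis runs along the row, pad1 being at the +y end
- pad4: ivory velvet pad, fixed: a disc 54 mm in diameter and 3 mm thick, origin at the centre of its underside, on the top of the display board (20 mm above the table). The last of a row of four alike pads, 75 mm from centre to centre along the dark wooden board (100 x 440 mm, 20 mm thick in all); its y axis runs along the row, pad1 being at the +y end
- crown: small gold-coloured crown, 49 mm across and 34 mm tall, loose, standing on the board beyond one end of the row of pads (either end), 77 mm from the centre of the end pad; origin at the centre of its underside. It marks the end where the tallest tower belongs; not to be moved
- dish: small turquoise trinket dish with a ring in it, 54 mm across and 10 mm tall (the ring's stone reaches 13 mm), loose, standing on the board beyond the other end of the row of pads, 77 mm from the centre of the end pad; origin at the centre of its underside; not to be moved
Mind the look-alikes: they are no part of the job. Leave any red look-alike of the part that bears pink_center alone.

How it is judged:
At the end, for the whole second after the job is handed in: Counting from the crown: purple, green, pink, blue, each with its centre within 12 mm (seen from above) of the centre of its pad, standing on it (height of its centre within 5 mm) and upright within 7 degrees, released and at rest; crown and dish within 15 mm of where they started (((horizontal distance between crown and pad1 below 0.13 m and horizontal distance between purple_center and pad1 below 0.012 m and horizontal distance between green_center and pad2 below 0.012 m and horizontal distance between pink_center and pad3 below 0.012 m and horizontal distance between blue_center and pad4 below 0.012 m) or (horizontal distance between crown and pad4 below 0.13 m and horizontal distance between purple_center and pad4 below 0.012 m and horizontal distance between green_center and pad3 below 0.012 m and horizontal distance between pink_center and pad2 below 0.012 m and horizontal distance between blue_center and pad1 below 0.012 m)) and angle between each of purple_center, green_center, pink_center, blue_center's own z axis and vertical below 0.12 rad and height (world z) of purple_center between 0.073 and 0.083 m and linear speed of each of purple, green, pink, blue below 0.02 m/s and contact force between each of purple, green, pink, blue and the fingers below 0.1 N and height (world z) of green_center between 0.063 and 0.073 m and height (world z) of pink_center between 0.053 and 0.063 m and height (world z) of blue_center between 0.043 and 0.053 m and distance of each of crown, dish from where it was at the start of the episode below 0.015 m); the robot touches nothing.
It fails at once if a crystal tower falls over (leans more than 45 degrees) (angle between any of purple_center, green_center, pink_center, blue_center's own z axis and vertical above 0.785 rad).
It fails at once if the crown or the dish is moved by more than 15 mm (distance of any of crown, dish from where it was at the start of the episode above 0.015 m).
It also fails if it takes over 106 s, if anything falls off the work surface, if the arm or the gripper's body presses on something with over 40 N, if the wrist force passes 120 N, or if a joint passes its speed limit or range.

ROBOT

A 6-joint arm with a two-finger parallel gripper is mounted at the origin on the work surface. World frame = base frame: x ahead of the robot, y to its left, z up, the work surface at z = 0. Lengths are in m, angles in rad, forces in N, time in s.
With the tool pointing down it reaches from about 0.425 to 0.95 m from the base axis. Payload 3.5 kg.
Tool frame: the origin (TCP) lies on the centre line of the jaws, within the pads' length; the fingertips stand 14 mm ahead of it and the grasp point (between the pads) lies 5 mm behind it (tips_ahead is the distance from the TCP to the fingertips, in m); y points along the fingers, z is the direction in which the jaws open and shut, and the axes are right-handed (so a half turn about y gives the same grasp; the last joint's range is limited). The gripper opens to 85 mm and grips with 20 to 120 N. Pads are 22 mm wide; open, the fingers measure 114 mm over their backs; the gripper's body (76 mm by 85 mm) begins 54 mm behind the grasp point. The pads swing forward as they close: fully open they stand 13 mm farther back than shut.
Start: joints at [1.094, 0.286, 1.577, -0, 1.279, -0.15], TCP at [0.217, 0.639, 0.245] pointing down, gripper open.
Joint ranges: [-2.77, 2.77], [-0.9, 2.22], [0.21, 2.48], [-1.53, 4.67], [0.24, 2.81], [-2.84, 2.84]. Speed limits (rad/s): [2.79, 2.79, 3.14, 3.14, 3.14, 3.14].

INTERFACE

Orientations are given as a unit quaternion [x, y, z, w].
In Python, from plant import get_state, read_camera, sign_off, tips_ahead gives the robot as it stands.
- The arm moves only by the tool send_rows, never from a script. Its argument "plan" is a list of rows, each a list of 2 entries, a list of its own where there are three numbers: the shift along the tool's x, y, z in units of 12 cm (1.0 is 12 cm), then the turn, a rotation vector about the tool's x, y, z in units of 360 degrees (1.0 is 360 degrees). In form: [[[tx, ty, tz], [rx, ry, rz]], ...]. A call has 1 to 12 rows; each row shifts and turns the commanded pose from where the row before left it, along the tool's axes as they then stand; what a row does not reach is not made up. A row lasts 1/10 s, in which the tool goes at most 50 mm and 8.59 degrees, less where a joint would pass 70% of its speed; a pose out of reach is approached as far as the arm can. A call with a number of a shift or a turn outside -1 to 1 is refused whole. A call with a gripper value outside its range is refused whole. "gripper" is the closure, from 0 (fully open) to 1 (shut), set as the call begins (left out, the last holds). The fingers move at their own pace and stop on an object; "grip_force" is the grip in N (left out, the last holds). Time passes only in rows, so rows that do not move let the fingers close. It gives the time, the measured TCP pose, the force and the opening at its end, in the units of the state.
- get_state(): the state, without advancing time (a new reading comes with each control period).
- read_camera(name): name is "scene" or "top"; returns a dict with "img" (420x560x3 uint8, blue, green, red), "fx", "fy", "cx", "cy" (pixels), "world_from_camera" (4x4, takes a point from camera to world coordinates). Camera axes: x right, y down, z forward; pixel columns grow to the right and rows downward; lengths in m; the calibration is good to about 2 mm. A picture is of the moment at which its call begins. There is no depth.
- sign_off(): hands the job in, once; it reports no verdict.
The state is a dict: "time": time; "qpos": joint angles; "dq": joint speeds; "joint_efforts": joint torques, N m; "eef_pos": TCP position; "tcp_rot": TCP orientation; "contact_force": force on the tool from outside, world axes, zero at the start; "wrist_torque": the same for the moment, N m; "opening": opening from 0.0 (shut) to 1.0 (fully open).
Only numpy, scipy, OpenCV 4.12 (cv2) and the standard library are available. Lean on these libraries where they do the work, as an engineer would, in place of code of your own. Each camera call takes 0.05 s, during which the arm holds its last target. There are 200 camera calls.

## Working session

There is one attempt and no reset: what is moved stays moved. The work goes in short steps, Python scripts to look and compute and a tool call to move; the robot and the scene stay as the last step left them, time stands still between calls to the robot, and variables do not carry over. Pictures are saved under pics/ and viewed, about 12 in all and at most 16, crops included, and the job is handed in when it is done.

Besides the shell and the picture viewer there is one more tool, called by a JSON object that holds its "method" and its "body". send_rows: Moves the arm, as the interface text tells. Its arguments: {"type":"object","properties":{"plan":{"type":"array"},"gripper":{"type":"number"},"grip_force":{"type":"number"}},"required":["plan"]}

```bash
ls; mkdir -p pics
python3 - <<'E'
from plant import *
import cv2, numpy as np
print(get_state(), tips_ahead)
for n in("scene","top"):
    c=read_camera(n); cv2.imwrite(f"pics/{n}0.png",c["img"]); print(n,c["fx"],c["fy"],c["cx"],c["cy"],np.round(c["world_from_camera"],4).tolist())
E
```

```text
pics
{'time': 0.0, 'qpos': array([ 1.09404687e+00,  2.87172329e-01,  1.57819989e+00, -6.54036347e-06,
        1.27859286e+00, -1.50014684e-01]), 'dq': array([-7.26898732e-04,  3.92305735e-05, -8.26843780e-04,  1.26486107e-03,
        3.20553660e-04, -5.17847452e-04]), 'joint_efforts': array([ 3.77476608e-04, -4.05993640e+01, -2.92620850e+01, -1.51467088e-04,
        5.88840616e-03,  5.42561196e-06]), 'eef_pos': array([0.21633202, 0.6387269 , 0.24393031]), 'tcp_rot': array([ 0.69849002, -0.11526076,  0.11474782, -0.69689281]), 'contact_force': array([-0.46999915, -0.25315989, -0.19617561]), 'wrist_torque': array([0.02920172, 0.01193158, 0.01623065]), 'opening': 0.9982931670275257} 0.014
scene 437.5709074464471 437.5709074464471 282.1419201247683 206.43130423744032 [[0.8799, 0.2746, -0.3878, 0.8208], [0.4752, -0.5096, 0.7173, -0.6298], [-0.0006, -0.8154, -0.5789, 0.6072], [0.0, 0.0, 0.0, 1.0]]
top 433.5198509657624 433.5198509657624 283.1453719891177 212.03569961926164 [[0.026, -0.9849, 0.1712, 0.3506], [-0.9995, -0.0287, -0.0129, 0.0214], [0.0176, -0.1708, -0.9852, 0.9518], [0.0, 0.0, 0.0, 1.0]]
```

View pics/scene0.png

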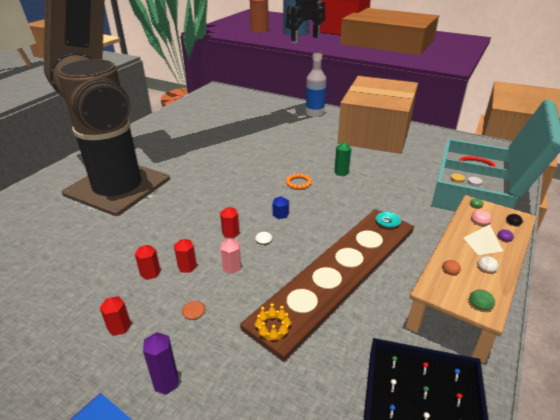

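View pics/top0.png

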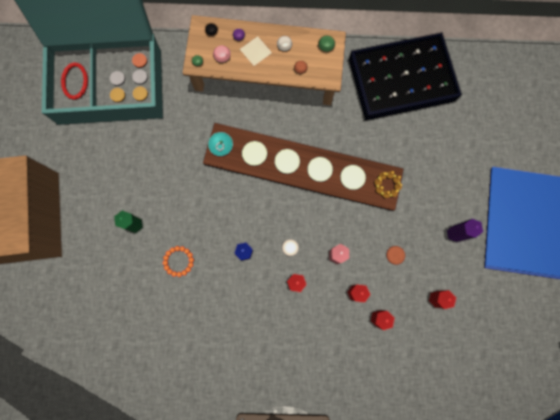

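Run:
```python
import cv2, numpy as np
s=cv2.imread("pics/scene0.png"); t=cv2.imread("pics/top0.png")
def crop(im,c,h=30,k=200): 
    x,y=c; return cv2.resize(im[max(0,y-h):y+h,x-h:x+h],(k,k),interpolation=cv2.INTER_CUBIC)
S=[(160,363),(343,158),(231,255),(281,207)]; T=[(466,231),(128,222),(341,254),(244,252)]
a=np.hstack([crop(s,c,36) for c in S]); b=np.hstack([crop(t,c,20) for c in T])
m=np.vstack([a,b]); m=np.clip(255*(m/255.)**0.6,0,255).astype(np.uint8)
cv2.imwrite("pics/crops.png",m)
```

```text
(no output)
```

View pics/crops.png

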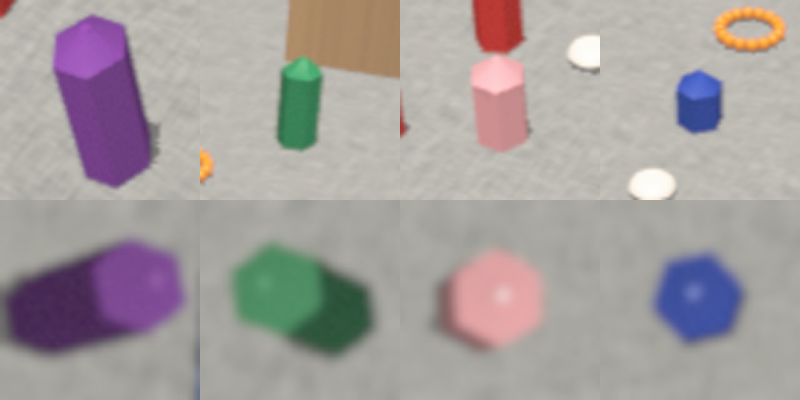

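```bash
cat > h.py <<'E'
import cv2, numpy as np
from plant import *
def ray(c,uv,z):
    uv=np.atleast_2d(uv).astype(float); M=np.array(c["world_from_camera"])
    d=np.c_[(uv[:,0]-c["cx"])/c["fx"],(uv[:,1]-c["cy"])/c["fy"],np.ones(len(uv))]@M[:3,:3].T
    o=M[:3,3]; return o+d*((z-o[2])/d[:,2])[:,None]
def proj(c,p):
    M=np.linalg.inv(c["world_from_camera"]); q=M[:3,:3]@p+M[:3,3]
    return np.array([c["fx"]*q[0]/q[2]+c["cx"],c["fy"]*q[1]/q[2]+c["cy"]])
H=dict(purple=.11,green=.09,pink=.07,blue=.05)
def cmask(img,n):
    b,g,r=[x.astype(int) for x in cv2.split(img)]
    return {"purple":(r-g>15)&(b-g>25)&(b>r),"green":(g-r>20)&(g-b>10),"pink":(r-g>35)&(g>75)&(abs(g-b)<40),"blue":(b-r>35)&(b-g>25)}[n].astype(np.uint8)
def cap(c,n,uv,half=26,z0=0.0,otsu=True):
    """cap hexagon in the top view near pixel uv -> centre and yaw (corner direction mod 60)"""
    x,y=map(int,uv); x0,y0=max(0,x-half),max(0,y-half); im=c["img"][y0:y+half,x0:x+half]; k=8
    im=cv2.resize(im,None,fx=k,fy=k,interpolation=cv2.INTER_CUBIC); m=cmask(im,n)
    if otsu:
        g=im.max(2); t,_=cv2.threshold(g[m>0].reshape(-1,1),0,255,cv2.THRESH_OTSU); m=m&(g>t).astype(np.uint8)
        m=cv2.morphologyEx(m,cv2.MORPH_CLOSE,np.ones((15,15)))
    cs=max(cv2.findContours(m,0,cv2.CHAIN_APPROX_NONE)[0],key=cv2.contourArea)[:,0]
    uvs=(cs+.5)/k-.5+[x0,y0]; P=ray(c,uvs,z0+H[n]-.014)[:,:2].astype(np.float32)
    mo=cv2.moments((P-P.mean(0))*1000); ctr=P.mean(0)+np.array([mo["m10"],mo["m01"]])/mo["m00"]/1000
    d=P-ctr; a=np.arctan2(d[:,1],d[:,0]); r=np.hypot(*d.T)
    aa=np.linspace(-np.pi,np.pi,361)[:-1]; o=np.argsort(a); rr=np.interp(aa,a[o],r[o],period=2*np.pi)
    f=(rr*np.exp(6j*aa)).mean(); return ctr,np.degrees(np.angle(f))/6,abs(f)*1000,abs(mo["m00"])
E
python3 - <<'E'
from h import *
c=read_camera("top"); s=read_camera("scene")
T=dict(purple=(466,231),green=(128,222),pink=(341,254),blue=(244,252))
for n,uv in T.items():
    p,y,A,ar=cap(c,n,uv,otsu=n in("purple","green","pink"))
    print(n,p.round(4),"corner yaw",round(y,1),"amp",round(A,2),"area",round(ar),"scene tip px",proj(s,[*p,H[n]]).round(1),"top tip",proj(c,[*p,H[n]]).round(1), "r",np.hypot(*p).round(3))
im=c["img"].astype(int); 
m=((im.min(2)>140)&(im[...,2]-im[...,0]>20)&(im[...,1]-im[...,0]>15)).astype(np.uint8); m[:120]=0;m[210:]=0
pads=[]
for k in cv2.findContours(m,0,cv2.CHAIN_APPROX_NONE)[0]:
    if cv2.contourArea(k)>200:
        P=ray(c,k[:,0],.023)[:,:2].astype(np.float32); e=cv2.fitEllipse(P*1000); pads.append(np.array(e[0])/1000); print("pad",pads[-1].round(4),np.round(e[1],1))
pads=np.array(sorted(pads,key=lambda p:-p[1])); print(pads.round(4),np.linalg.norm(np.diff(pads,axis=0),axis=1))
print([proj(s,[*p,.023]).round(0) for p in pads])
for uv in((389,184),(220,144)): print("crown/dish",ray(c,uv,.03).round(3))
E
```

```text
purple [ 0.4787 -0.3725] corner yaw 8.5 amp 0.37 area 1043 scene tip px [153.1 336.9] top tip [476.6 226.7] r 0.607
green [0.4785 0.3353] corner yaw 11.3 amp 0.49 area 1048 scene tip px [343.5 142.6] top tip [120.3 218.2] r 0.584
pink [ 0.4235 -0.111 ] corner yaw 3.1 amp 0.33 area 907 scene tip px [228.5 240.2] top tip [341.4 252.6] r 0.438
blue [0.4242 0.0917] corner yaw -15.4 amp 0.38 area 1022 scene tip px [279.6 196.7] top tip [242.6 250.4] r 0.434
pad [ 0.5958 -0.1423] [52.1 52.6]
pad [ 0.6118 -0.069 ] [52.1 52.8]
pad [0.6279 0.0042] [52.2 52.6]
pad [0.6438 0.0773] [52.  52.7]
[[ 0.6438  0.0773]
 [ 0.6279  0.0042]
 [ 0.6118 -0.069 ]
 [ 0.5958 -0.1423]] [0.07484355 0.07500949 0.07500938]
[array([369., 239.]), array([349., 257.]), array([326., 277.]), array([301., 300.])]
crown/dish [[ 0.58  -0.221  0.03 ]]
crown/dish [[0.66  0.153 0.03 ]]
```

Candidates in the top view are purple (472,229), green (124,220), pink (341,254) and blue (244,252). The four red columns at (297,283), (360,293), (384,320) and (445,299) are decoys. The crop confirms that pale pink is at (341,254), and the cap areas of about 1050 mm² match a 35 mm hexagon. The crown is at the -y end, so purple, green, pink and blue go on pads 4, 3, 2 and 1. I'll place the shortest first.

```bash
cat > go.py <<'E'
import sys, numpy as np
from plant import *
from scipy.spatial.transform import Rotation as Ro
# usage: go.py x y z psi(deg)   prints turn first, then shift (tool units, in the turned frame)
x,y,z,psi=map(float,sys.argv[1:5]); st=get_state(); R=Ro.from_quat(st["tcp_rot"])
a=np.radians(psi); ez=np.array([np.cos(a),np.sin(a),0]); ey=np.array([0,0,-1.]); Rt=Ro.from_matrix(np.c_[np.cross(ey,ez),ey,ez])
rv=(R.inv()*Rt).as_rotvec()/(2*np.pi); d=Rt.inv().apply(np.array([x,y,z])-st["eef_pos"])/.12
print("t",round(st["time"],2),"pos",st["eef_pos"].round(4),"open",round(st["opening"],3),"F",st["contact_force"].round(1))
print("turn",rv.round(4),"rows",int(np.ceil(np.linalg.norm(rv)/.0225)),"shift",d.round(3),"rows@35mm",int(np.ceil(np.linalg.norm(d)*120/35)))
E
python3 go.py .4242 .0917 .15 14.6
```

```text
t 0.2 pos [0.2165 0.639  0.2444] open 1.006 F [ 0.5 -0.7  0.3]
turn [2.000e-04 1.574e-01 1.000e-04] rows 7 shift [4.85  0.787 0.526] rows@35mm 17
```

{"method": "send_rows", "body": {"plan": [[[0,0,0],[0,0.0225,0]],[[0,0,0],[0,0.0225,0]],[[0,0,0],[0,0.0225,0]],[[0,0,0],[0,0.0225,0]],[[0,0,0],[0,0.0225,0]],[[0,0,0],[0,0.0225,0]],[[0,0,0],[0,0.0224,0]],[[0.28,0.02,0.03],[0,0,0]],[[0.28,0.02,0.03],[0,0,0]],[[0.28,0.02,0.03],[0,0,0]],[[0.28,0.02,0.03],[0,0,0]],[[0.28,0.02,0.03],[0,0,0]]], "gripper": 0.2, "grip_force": 40}}

```text
time: 1.4
eef_pos: [0.2766, 0.4799, 0.233]
tcp_rot: [0.56, -0.432, 0.432, -0.559]
contact_force: [0.7, 0.8, 0.2]
opening: 0.803
```

{"method": "send_rows", "body": {"plan": [[[0.28,0.05,0.03],[0,0,0]],[[0.28,0.05,0.03],[0,0,0]],[[0.28,0.05,0.03],[0,0,0]],[[0.28,0.05,0.03],[0,0,0]],[[0.28,0.05,0.03],[0,0,0]],[[0.28,0.05,0.03],[0,0,0]],[[0.28,0.05,0.03],[0,0,0]],[[0.28,0.05,0.03],[0,0,0]],[[0.28,0.05,0.03],[0,0,0]],[[0.28,0.05,0.03],[0,0,0]],[[0.28,0.05,0.03],[0,0,0]],[[0.28,0.05,0.03],[0,0,0]]]}}

```text
time: 2.6
eef_pos: [0.4202, 0.1007, 0.1612]
tcp_rot: [-0.559, 0.432, -0.433, 0.56]
contact_force: [0.2, 0.5, 1.0]
opening: 0.797
```

```bash
python3 go.py .4242 .0917 .10 14.6
```

```text
t 2.6 pos [0.4202 0.1007 0.1612] open 0.797 F [0.2 0.5 1. ]
turn [-0.0001  0.      0.    ] rows 1 shift [0.081 0.51  0.014] rows@35mm 2
```

{"method": "send_rows", "body": {"plan": [[[0.081,0.2,0.014],[0,0,0]],[[0,0.25,0],[0,0,0]],[[0,0.25,0],[0,0,0]],[[0,0.2,0],[0,0,0]],[[0,0.15,0],[0,0,0]],[[0,0.1,0],[0,0,0]],[[0,0,0],[0,0,0]]], "gripper": 0.2}}

```text
time: 3.3
eef_pos: [0.4227, 0.093, 0.0218]
tcp_rot: [0.56, -0.433, 0.431, -0.559]
contact_force: [-1.0, 0.1, -0.2]
opening: 0.799
```

```bash
python3 go.py .4242 .0917 .022 14.6
```

```text
t 3.3 pos [0.4227 0.093  0.0218] open 0.799 F [-1.   0.1 -0.2]
turn [ 0.0006  0.     -0.0002] rows 1 shift [ 0.014 -0.001  0.01 ] rows@35mm 1
```

{"method": "send_rows", "body": {"plan": [[[0.014,0,0.01],[0,0,0]],[[0,0,0],[0,0,0]],[[0,0,0],[0,0,0]],[[0,0,0],[0,0,0]],[[0,0,0],[0,0,0]],[[0,0,0],[0,0,0]],[[0,0,0],[0,0,0]],[[0,-0.1,0],[0,0,0]],[[0,-0.25,0],[0,0,0]],[[0,-0.25,0],[0,0,0]],[[0,-0.25,0],[0,0,0]],[[0,0,0],[0,0,0]]], "gripper": 1}}

```text
time: 4.5
eef_pos: [0.4284, 0.0918, 0.1301]
tcp_rot: [-0.558, 0.43, -0.435, 0.562]
contact_force: [-0.0, 0.4, -1.5]
opening: 0.403
```

```bash
python3 - <<'E'
from h import *
c=read_camera("scene"); cv2.imwrite("pics/a1.png",c["img"][80:380,60:460])
E
python3 go.py .6438 .0773 .12 -12.3
```

```text
t 4.55 pos [0.4269 0.0917 0.1277] open 0.403 F [ 0.1 -0.1 -1.6]
turn [-0.0008  0.0748  0.    ] rows 4 shift [-0.268  0.064  1.792] rows@35mm 7
```

View pics/a1.png

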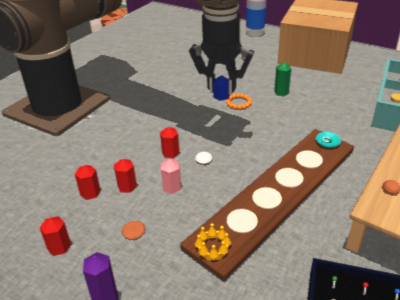

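The picture shows the blue tower held upright in the jaws at crop pixel (221,88), and the opening of 34 mm fits its flats. I'll carry it to pad 1 at the dish end.

{"method": "send_rows", "body": {"plan": [[[0,0,0],[0,0.0187,0]],[[0,0,0],[0,0.0187,0]],[[0,0,0],[0,0.0187,0]],[[0,0,0],[0,0.0187,0]],[[-0.038,0,0.24],[0,0,0]],[[-0.038,0,0.256],[0,0,0]],[[-0.038,0,0.256],[0,0,0]],[[-0.038,0,0.256],[0,0,0]],[[-0.038,0,0.256],[0,0,0]],[[-0.038,0,0.256],[0,0,0]],[[-0.038,0.02,0.256],[0,0,0]],[[0,0,0],[0,0,0]]]}}

```text
time: 5.75
eef_pos: [0.6421, 0.0768, 0.1203]
tcp_rot: [-0.444, 0.551, -0.55, 0.443]
contact_force: [0.1, 0.2, -0.9]
opening: 0.403
```

```bash
python3 go.py .6438 .0773 .046 -12.3
```

```text
t 5.75 pos [0.6421 0.0768 0.1203] open 0.403 F [ 0.1  0.2 -0.9]
turn [ 0.0003 -0.0002  0.0001] rows 1 shift [-0.007  0.619  0.013] rows@35mm 3
```

{"method": "send_rows", "body": {"plan": [[[-0.007,0.1,0.013],[0,0,0]],[[0,0.15,0],[0,0,0]],[[0,0.15,0],[0,0,0]],[[0,0.1,0],[0,0,0]],[[0,0.05,0],[0,0,0]],[[0,0.04,0],[0,0,0]],[[0,0.03,0],[0,0,0]],[[0,0,0],[0,0,0]],[[0,0,0],[0,0,0]]]}}

```text
time: 6.65
eef_pos: [0.6429, 0.0779, 0.0492]
tcp_rot: [0.443, -0.55, 0.551, -0.444]
contact_force: [0.2, -0.9, -0.8]
opening: 0.399
```

```bash
python3 go.py .6438 .0773 .046 -12.3
```

```text
t 6.65 pos [0.6429 0.0779 0.0492] open 0.399 F [ 0.2 -0.9 -0.8]
turn [-0.0002 -0.     -0.    ] rows 1 shift [0.003 0.027 0.009] rows@35mm 1
```

{"method": "send_rows", "body": {"plan": [[[0,0.015,0.009],[0,0,0]],[[0,0.01,0],[0,0,0]],[[0,0,0],[0,0,0]],[[0,0,0],[0,0,0]]]}}

```text
time: 7.05
eef_pos: [0.6443, 0.0777, 0.0478]
tcp_rot: [0.443, -0.55, 0.551, -0.444]
contact_force: [-2.8, 0.5, 6.4]
opening: 0.399
```

```bash
python3 go.py .6438 .0773 .046 -12.3; python3 -c "
from h import *
c=read_camera('scene'); cv2.imwrite('pics/a2.png',cv2.resize(c['img'][150:310,300:460],None,fx=3,fy=3,interpolation=2))"; python3 go.py .6438 .0773 .046 -12.3
```

```text
t 7.05 pos [0.6443 0.0777 0.0478] open 0.399 F [-2.8  0.5  6.4]
turn [-0.0002 -0.     -0.    ] rows 1 shift [ 0.004  0.015 -0.003] rows@35mm 1
t 7.1 pos [0.6443 0.0777 0.0478] open 0.403 F [-3.   0.1  5.4]
turn [-0.0002 -0.     -0.    ] rows 1 shift [ 0.004  0.015 -0.003] rows@35mm 1
```

View pics/a2.png

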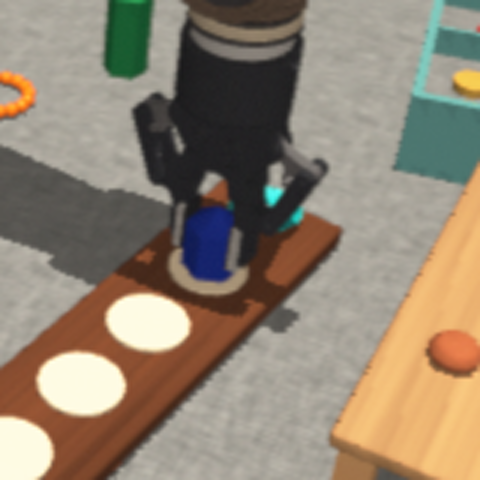

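The picture shows the blue tower touching down centred on the dish-end pad at crop pixel (208,265), and the force confirms contact. I'll release and lift.

{"method": "send_rows", "body": {"plan": [[[0,0,0],[0,0,0]],[[0,0,0],[0,0,0]],[[0,0,0],[0,0,0]],[[0,0,0],[0,0,0]],[[0,-0.1,0],[0,0,0]],[[0,-0.25,0],[0,0,0]],[[0,-0.25,0],[0,0,0]],[[0,-0.25,0],[0,0,0]],[[0,-0.1,0],[0,0,0]],[[0,0,0],[0,0,0]]], "gripper": 0.25}}

```text
time: 8.1
eef_pos: [0.645, 0.0777, 0.1627]
tcp_rot: [0.442, -0.549, 0.552, -0.445]
contact_force: [-0.4, -0.1, -0.9]
opening: 0.751
```

```bash
python3 go.py .4235 -.111 .13 -26.9
```

```text
t 8.1 pos [0.645  0.0777 0.1627] open 0.751 F [-0.4 -0.1 -0.9]
turn [-0.0009  0.0405 -0.0003] rows 2 shift [ 2.237  0.273 -0.935] rows@35mm 9
```

{"method": "send_rows", "body": {"plan": [[[0,0,0],[0,0.0202,0]],[[0,0,0],[-0.0009,0.0202,0]],[[0.249,0,-0.104],[0,0,0]],[[0.249,0,-0.104],[0,0,0]],[[0.249,0,-0.104],[0,0,0]],[[0.249,0,-0.104],[0,0,0]],[[0.249,0,-0.104],[0,0,0]],[[0.249,0.05,-0.104],[0,0,0]],[[0.249,0.1,-0.104],[0,0,0]],[[0.249,0.1,-0.104],[0,0,0]],[[0.249,0.02,-0.104],[0,0,0]],[[0,0,0],[0,0,0]]]}}

```text
time: 9.3
eef_pos: [0.4177, -0.1118, 0.1248]
tcp_rot: [-0.372, 0.607, -0.6, 0.367]
contact_force: [1.3, 0.1, 0.1]
opening: 0.746
```

```bash
python3 go.py .4235 -.111 .031 -26.9;python3 - <<'E'
from h import *
c=read_camera("top"); p,y,A,ar=cap(c,"blue",(254,150),otsu=False,z0=.023); print("blue",p.round(4),round(ar), "err mm",((p-[.6438,.0773])*1000).round(1))
E
```

```text
t 9.3 pos [ 0.4177 -0.1118  0.1248] open 0.746 F [1.3 0.1 0.1]
turn [ 0.0019 -0.0004  0.0001] rows 1 shift [-0.028  0.782  0.04 ] rows@35mm 3
blue [0.642  0.0785] 1079 err mm [-1.8  1.2]
```

{"method": "send_rows", "body": {"plan": [[[-0.02,0,0.03],[0.001,0,0]],[[0,0,0],[0,0,0]],[[0,0.1,0],[0,0,0]],[[0,0.1,0],[0,0,0]],[[0,0,0],[0,0,0]],[[0,0,0],[0,0,0]]]}}

```text
time: 9.95
eef_pos: [0.4253, -0.1104, 0.1028]
tcp_rot: [-0.371, 0.603, -0.602, 0.37]
contact_force: [0.1, -0.0, -0.9]
opening: 0.75
```

```bash
python3 go.py .4235 -.111 .031 -26.9
```

```text
t 9.95 pos [ 0.4253 -0.1104  0.1028] open 0.75 F [ 0.1 -0.  -0.9]
turn [0.0003 0.0002 0.    ] rows 1 shift [ 0.011  0.599 -0.012] rows@35mm 3
```

{"method": "send_rows", "body": {"plan": [[[0.011,0.12,-0.012],[0,0,0]],[[0,0.15,0],[0,0,0]],[[0,0.15,0],[0,0,0]],[[0,0.12,0],[0,0,0]],[[0,0.06,0],[0,0,0]],[[0,0,0],[0,0,0]]]}}

```text
time: 10.55
eef_pos: [0.4235, -0.1112, 0.0312]
tcp_rot: [-0.371, 0.603, -0.602, 0.37]
contact_force: [-0.3, -0.4, 0.4]
opening: 0.75
```

```bash
python3 go.py .4235 -.111 .031 -26.9
```

```text
t 10.55 pos [ 0.4235 -0.1112  0.0312] open 0.75 F [-0.3 -0.4  0.4]
turn [0.0002 0.0001 0.0001] rows 1 shift [-0.002  0.001 -0.001] rows@35mm 1
```

{"method": "send_rows", "body": {"plan": [[[0,0,0],[0,0,0]],[[0,0,0],[0,0,0]],[[0,0,0],[0,0,0]],[[0,0,0],[0,0,0]],[[0,0,0],[0,0,0]],[[0,0,0],[0,0,0]],[[0,-0.1,0],[0,0,0]],[[0,-0.25,0],[0,0,0]],[[0,-0.25,0],[0,0,0]],[[0,-0.25,0],[0,0,0]],[[0,-0.15,0],[0,0,0]],[[0,0,0],[0,0,0]]], "gripper": 1}}

```text
time: 11.75
eef_pos: [0.4255, -0.1122, 0.155]
tcp_rot: [0.369, -0.6, 0.605, -0.371]
contact_force: [-0.4, -0.3, -1.8]
opening: 0.409
```

```bash
python3 go.py .6279 .0042 .15 -12.3
```

```text
t 11.75 pos [ 0.4255 -0.1122  0.155 ] open 0.409 F [-0.4 -0.3 -1.8]
turn [-0.0012 -0.0404  0.0002] rows 2 shift [-1.307  0.041  1.442] rows@35mm 7
```

{"method": "send_rows", "body": {"plan": [[[0,0,0],[0,-0.0202,0]],[[0,0,0],[0,-0.0202,0]],[[-0.186,0,0.205],[0,0,0]],[[-0.186,0,0.205],[0,0,0]],[[-0.186,0,0.205],[0,0,0]],[[-0.186,0,0.205],[0,0,0]],[[-0.186,0,0.205],[0,0,0]],[[-0.186,0,0.205],[0,0,0]],[[-0.186,0,0.205],[0,0,0]],[[0,0,0],[0,0,0]],[[0,0,0],[0,0,0]],[[0,0,0],[0,0,0]]]}}

```text
time: 12.95
eef_pos: [0.6239, 0.0042, 0.1503]
tcp_rot: [-0.444, 0.551, -0.55, 0.443]
contact_force: [-0.4, 0.5, -2.4]
opening: 0.401
```

```bash
python3 go.py .6279 .0042 .056 -12.3
```

```text
t 12.95 pos [0.6239 0.0042 0.1503] open 0.401 F [-0.4  0.5 -2.4]
turn [ 0.0004 -0.0001  0.0002] rows 1 shift [-0.007  0.785  0.033] rows@35mm 3
```

{"method": "send_rows", "body": {"plan": [[[-0.007,0.1,0.033],[0,0,0]],[[0,0.2,0],[0,0,0]],[[0,0.2,0],[0,0,0]],[[0,0.15,0],[0,0,0]],[[0,0.08,0],[0,0,0]],[[0,0.04,0],[0,0,0]],[[0,0,0],[0,0,0]],[[0,0,0],[0,0,0]],[[0,0,0],[0,0,0]]]}}

```text
time: 13.85
eef_pos: [0.6305, 0.0043, 0.0608]
tcp_rot: [0.443, -0.55, 0.552, -0.444]
contact_force: [0.0, -0.3, -1.3]
opening: 0.407
```

```bash
python3 go.py .6279 .0042 .054 -12.3
```

```text
t 13.85 pos [0.6305 0.0043 0.0608] open 0.407 F [ 0.  -0.3 -1.3]
turn [-0.0005 -0.      0.0001] rows 1 shift [ 0.005  0.057 -0.021] rows@35mm 1
```

{"method": "send_rows", "body": {"plan": [[[0.003,0.02,-0.02],[0,0,0]],[[0,0.015,0],[0,0,0]],[[0,0.01,0],[0,0,0]],[[0,0,0],[0,0,0]],[[0,0,0],[0,0,0]]]}}

```text
time: 14.35
eef_pos: [0.6274, 0.0046, 0.0559]
tcp_rot: [0.444, -0.55, 0.551, -0.443]
contact_force: [-3.7, 0.2, 6.2]
opening: 0.406
```

```bash
python3 go.py .6279 .0042 .054 -12.3
```

```text
t 14.35 pos [0.6274 0.0046 0.0559] open 0.406 F [-3.7  0.2  6.2]
turn [-0.      0.      0.0001] rows 1 shift [0.002 0.016 0.005] rows@35mm 1
```

Contact made, so I'll release and lift.

{"method": "send_rows", "body": {"plan": [[[0,0,0],[0,0,0]],[[0,0,0],[0,0,0]],[[0,0,0],[0,0,0]],[[0,0,0],[0,0,0]],[[0,-0.1,0],[0,0,0]],[[0,-0.25,0],[0,0,0]],[[0,-0.25,0],[0,0,0]],[[0,-0.25,0],[0,0,0]],[[0,-0.2,0],[0,0,0]],[[0,0,0],[0,0,0]]], "gripper": 0.25}}

```text
time: 15.35
eef_pos: [0.6299, 0.0043, 0.1861]
tcp_rot: [0.441, -0.548, 0.554, -0.446]
contact_force: [0.9, 0.3, 0.8]
opening: 0.751
```

```bash
python3 go.py .4785 .3353 .17 -18.7
```

```text
t 15.35 pos [0.6299 0.0043 0.1861] open 0.751 F [0.9 0.3 0.8]
turn [-0.0017  0.0177 -0.0001] rows 1 shift [-2.208  0.134 -2.08 ] rows@35mm 11
```

{"method": "send_rows", "body": {"plan": [[[0,0,0],[0,0.0177,0]],[[-0.22,0,-0.208],[0,0,0]],[[-0.22,0,-0.208],[0,0,0]],[[-0.22,0,-0.208],[0,0,0]],[[-0.22,0,-0.208],[0,0,0]],[[-0.22,0,-0.208],[0,0,0]],[[-0.22,0,-0.208],[0,0,0]],[[-0.22,0,-0.208],[0,0,0]],[[-0.22,0,-0.208],[0,0,0]],[[-0.22,0.05,-0.208],[0,0,0]],[[-0.22,0.08,-0.208],[0,0,0]],[[0,0,0],[0,0,0]]]}}

```text
time: 16.55
eef_pos: [0.4719, 0.3371, 0.1616]
tcp_rot: [-0.415, 0.574, -0.573, 0.412]
contact_force: [0.4, -0.9, -0.6]
opening: 0.75
```

{"method": "send_rows", "body": {"plan": [[[0,0,0],[0,0,0]],[[0,0,0],[0,0,0]],[[0,0,0],[0,0,0]]]}}

```text
time: 16.85
eef_pos: [0.4761, 0.3337, 0.1644]
tcp_rot: [0.412, -0.575, 0.575, -0.412]
contact_force: [0.5, 0.2, 0.5]
opening: 0.749
```

```bash
python3 go.py .4785 .3353 .045 -18.7;python3 - <<'E'
from h import *
c=read_camera("top"); p,y,A,ar=cap(c,"pink",(287,158),z0=.023); print("pink",p.round(4),round(ar), "err mm",((p-[.6279,.0042])*1000).round(1))
E
```

```text
t 16.85 pos [0.4761 0.3337 0.1644] open 0.749 F [0.5 0.2 0.5]
turn [-0.0002 -0.0002  0.    ] rows 1 shift [-0.019  0.995  0.015] rows@35mm 4
pink [0.6278 0.0051] 1034 err mm [-0.1  0.9]
```

{"method": "send_rows", "body": {"plan": [[[-0.019,0.1,0.015],[0,0,0]],[[0,0.2,0],[0,0,0]],[[0,0.1,0],[0,0,0]],[[0,0,0],[0,0,0]],[[0,0,0],[0,0,0]],[[0,0.1,0],[0,0,0]],[[0,0.15,0],[0,0,0]],[[0,0.15,0],[0,0,0]],[[0,0.12,0],[0,0,0]],[[0,0.075,0],[0,0,0]],[[0,0,0],[0,0,0]],[[0,0,0],[0,0,0]]]}}

```text
time: 18.1
eef_pos: [0.4781, 0.3364, 0.0451]
tcp_rot: [0.412, -0.574, 0.575, -0.412]
contact_force: [-0.6, 0.0, -0.6]
opening: 0.747
```

```bash
python3 go.py .4785 .3353 .045 -18.7
```

```text
t 18.1 pos [0.4781 0.3364 0.0451] open 0.747 F [-0.6  0.  -0.6]
turn [-0.0002  0.     -0.    ] rows 1 shift [0.008 0.001 0.006] rows@35mm 1
```

{"method": "send_rows", "body": {"plan": [[[0,0,0],[0,0,0]],[[0,0,0],[0,0,0]],[[0,0,0],[0,0,0]],[[0,0,0],[0,0,0]],[[0,0,0],[0,0,0]],[[0,0,0],[0,0,0]],[[0,-0.1,0],[0,0,0]],[[0,-0.25,0],[0,0,0]],[[0,-0.25,0],[0,0,0]],[[0,-0.25,0],[0,0,0]],[[0,-0.25,0],[0,0,0]],[[0,0,0],[0,0,0]]], "gripper": 1}}

```text
time: 19.3
eef_pos: [0.4797, 0.3374, 0.1816]
tcp_rot: [0.409, -0.574, 0.575, -0.415]
contact_force: [0.0, 0.3, -1.8]
opening: 0.402
```

```bash
python3 go.py .6118 -.069 .18 -12.3
```

```text
t 19.3 pos [0.4797 0.3374 0.1816] open 0.402 F [ 0.   0.3 -1.8]
turn [-0.0011 -0.0177 -0.0008] rows 1 shift [3.074 0.013 1.797] rows@35mm 13
```

{"method": "send_rows", "body": {"plan": [[[0,0,0],[0,-0.0177,0]],[[0.28,0,0.163],[0,0,0]],[[0.28,0,0.163],[0,0,0]],[[0.28,0,0.163],[0,0,0]],[[0.28,0,0.163],[0,0,0]],[[0.28,0,0.163],[0,0,0]],[[0.28,0,0.163],[0,0,0]],[[0.28,0,0.163],[0,0,0]],[[0.28,0,0.163],[0,0,0]],[[0.28,0,0.163],[0,0,0]],[[0.28,0,0.163],[0,0,0]],[[0.274,0,0.163],[0,0,0]]]}}

```text
time: 20.5
eef_pos: [0.6079, -0.0712, 0.1741]
tcp_rot: [-0.444, 0.552, -0.55, 0.442]
contact_force: [-0.1, 0.3, -2.4]
opening: 0.403
```

{"method": "send_rows", "body": {"plan": [[[0,0,0],[0,0,0]],[[0,0,0],[0,0,0]],[[0,0,0],[0,0,0]],[[0,0,0],[0,0,0]]]}}

```text
time: 20.9
eef_pos: [0.6084, -0.0686, 0.1761]
tcp_rot: [-0.444, 0.551, -0.55, 0.444]
contact_force: [-0.7, -0.2, -1.6]
opening: 0.404
```

```bash
python3 go.py .6118 -.069 .07 -12.3
```

```text
t 20.9 pos [ 0.6084 -0.0686  0.1761] open 0.404 F [-0.7 -0.2 -1.6]
turn [0.0002 0.0002 0.    ] rows 1 shift [-0.003  0.884  0.028] rows@35mm 4
```

{"method": "send_rows", "body": {"plan": [[[-0.003,0.1,0.025],[0,0,0]],[[0,0.2,0],[0,0,0]],[[0,0.2,0],[0,0,0]],[[0,0.15,0],[0,0,0]],[[0,0.12,0],[0,0,0]],[[0,0.06,0],[0,0,0]],[[0,0,0],[0,0,0]],[[0,0,0],[0,0,0]],[[0,0,0],[0,0,0]]]}}

```text
time: 21.8
eef_pos: [0.6133, -0.0706, 0.0789]
tcp_rot: [0.443, -0.55, 0.552, -0.444]
contact_force: [-0.4, -0.5, -2.1]
opening: 0.401
```

```bash
python3 go.py .6118 -.069 .068 -12.3
```

```text
t 21.8 pos [ 0.6133 -0.0706  0.0789] open 0.401 F [-0.4 -0.5 -2.1]
turn [-0.0005 -0.      0.0001] rows 1 shift [-0.01   0.091 -0.015] rows@35mm 1
```

{"method": "send_rows", "body": {"plan": [[[-0.007,0.025,-0.012],[0,0,0]],[[0,0.02,0],[0,0,0]],[[0,0.015,0],[0,0,0]],[[0,0.005,0],[0,0,0]],[[0,0,0],[0,0,0]],[[0,0,0],[0,0,0]]]}}

```text
time: 22.4
eef_pos: [0.6111, -0.0692, 0.0697]
tcp_rot: [0.444, -0.55, 0.551, -0.443]
contact_force: [0.1, -0.3, -2.6]
opening: 0.405
```

```bash
python3 go.py .6118 -.069 .068 -12.3
```

```text
t 22.4 pos [ 0.6111 -0.0692  0.0697] open 0.405 F [ 0.1 -0.3 -2.6]
turn [-0.0001 -0.      0.0001] rows 1 shift [-0.003  0.014  0.005] rows@35mm 1
```

{"method": "send_rows", "body": {"plan": [[[0,0.008,0],[0,0,0]],[[0,0.006,0],[0,0,0]],[[0,0,0],[0,0,0]],[[0,0,0],[0,0,0]]]}}

```text
time: 22.8
eef_pos: [0.6114, -0.0693, 0.0689]
tcp_rot: [0.443, -0.55, 0.551, -0.444]
contact_force: [-2.3, -0.4, 3.9]
opening: 0.403
```

Contact made, so I'll release and lift.

{"method": "send_rows", "body": {"plan": [[[0,0,0],[0,0,0]],[[0,0,0],[0,0,0]],[[0,0,0],[0,0,0]],[[0,0,0],[0,0,0]],[[0,-0.1,0],[0,0,0]],[[0,-0.25,0],[0,0,0]],[[0,-0.25,0],[0,0,0]],[[0,-0.25,0],[0,0,0]],[[0,-0.2,0],[0,0,0]],[[0,0,0],[0,0,0]]], "gripper": 0.25}}

```text
time: 23.8
eef_pos: [0.6137, -0.0699, 0.2001]
tcp_rot: [0.441, -0.547, 0.554, -0.446]
contact_force: [0.8, -0.6, 0.6]
opening: 0.75
```

```bash
python3 go.py .4787 -.3725 .18 -21.5
```

```text
t 23.8 pos [ 0.6137 -0.0699  0.2001] open 0.75 F [ 0.8 -0.6  0.6]
turn [-0.0017  0.0255  0.    ] rows 2 shift [ 2.759  0.168 -0.122] rows@35mm 10
```

{"method": "send_rows", "body": {"plan": [[[0,0,0],[0,0.0128,0]],[[0,0,0],[0,0.0128,0]],[[0.276,0,-0.012],[0,0,0]],[[0.276,0,-0.012],[0,0,0]],[[0.276,0,-0.012],[0,0,0]],[[0.276,0,-0.012],[0,0,0]],[[0.276,0,-0.012],[0,0,0]],[[0.276,0,-0.012],[0,0,0]],[[0.276,0,-0.012],[0,0,0]],[[0.276,0,-0.012],[0,0,0]],[[0.276,0.05,-0.012],[0,0,0]],[[0.276,0.08,-0.012],[0,0,0]]]}}

```text
time: 25.0
eef_pos: [0.4754, -0.3731, 0.1783]
tcp_rot: [0.398, -0.584, 0.585, -0.398]
contact_force: [1.0, -0.0, 0.6]
opening: 0.75
```

{"method": "send_rows", "body": {"plan": [[[0,0,0],[0,0,0]],[[0,0,0],[0,0,0]],[[0,0,0],[0,0,0]],[[0,0,0],[0,0,0]]]}}

```text
time: 25.4
eef_pos: [0.4767, -0.3709, 0.1787]
tcp_rot: [0.398, -0.584, 0.585, -0.398]
contact_force: [-0.7, -0.7, 0.4]
opening: 0.749
```

```bash
python3 go.py .4787 -.3725 .062 -21.5;python3 - <<'E'
from h import *
c=read_camera("top"); p,y,A,ar=cap(c,"green",(320,164),z0=.023,half=24); print("green",p.round(4),round(ar), "err mm",((p-[.6118,-.069])*1000).round(1))
E
```

```text
t 25.4 pos [ 0.4767 -0.3709  0.1787] open 0.749 F [-0.7 -0.7  0.4]
turn [-0.0001  0.0002  0.0001] rows 1 shift [0.006 0.973 0.02 ] rows@35mm 4
green [ 0.6105 -0.0703] 1035 err mm [-1.3 -1.3]
```

{"method": "send_rows", "body": {"plan": [[[0.006,0.1,0.02],[0,0,0]],[[0,0.15,0],[0,0,0]],[[0,0,0],[0,0,0]],[[0,0,0],[0,0,0]],[[0,0.12,0],[0,0,0]],[[0,0.15,0],[0,0,0]],[[0,0.15,0],[0,0,0]],[[0,0.15,0],[0,0,0]],[[0,0.1,0],[0,0,0]],[[0,0.053,0],[0,0,0]],[[0,0,0],[0,0,0]],[[0,0,0],[0,0,0]]]}}

```text
time: 26.65
eef_pos: [0.4785, -0.374, 0.0625]
tcp_rot: [0.398, -0.584, 0.585, -0.398]
contact_force: [0.2, -1.0, 0.4]
opening: 0.752
```

```bash
python3 go.py .4787 -.3725 .062 -21.5; python3 -c "
from h import *
c=read_camera('scene'); cv2.imwrite('pics/a3.png',cv2.resize(c['img'][200:420,60:360],None,fx=2,fy=2,interpolation=2))"
```

```text
t 26.65 pos [ 0.4785 -0.374   0.0625] open 0.752 F [ 0.2 -1.   0.4]
turn [-0.0003 -0.0001  0.0002] rows 1 shift [-0.012  0.004 -0.003] rows@35mm 1
```

View pics/a3.png

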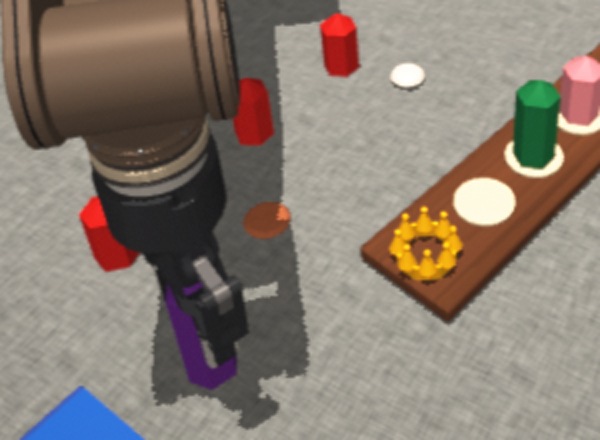

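The picture shows green and pink standing on their pads, the pad by the crown still empty, and the purple tower between the open fingers at crop pixel (200,340). I'll grip it.

{"method": "send_rows", "body": {"plan": [[[-0.01,0,0],[0,0,0]],[[0,0,0],[0,0,0]],[[0,0,0],[0,0,0]],[[0,0,0],[0,0,0]],[[0,0,0],[0,0,0]],[[0,0,0],[0,0,0]],[[0,-0.1,0],[0,0,0]],[[0,-0.25,0],[0,0,0]],[[0,-0.25,0],[0,0,0]],[[0,-0.25,0],[0,0,0]],[[0,-0.25,0],[0,0,0]],[[0,0,0],[0,0,0]]], "gripper": 1}}

```text
time: 27.9
eef_pos: [0.4802, -0.3742, 0.1988]
tcp_rot: [0.397, -0.581, 0.588, -0.398]
contact_force: [0.2, -1.1, -2.1]
opening: 0.41
```

```bash
python3 go.py .5958 -.1423 .195 -12.3
```

```text
t 27.9 pos [ 0.4802 -0.3742  0.1988] open 0.41 F [ 0.2 -1.1 -2.1]
turn [-0.0014 -0.0256  0.0008] rows 2 shift [-2.094  0.032  0.529] rows@35mm 8
```

{"method": "send_rows", "body": {"plan": [[[0,0,0],[0,-0.0128,0]],[[0,0,0],[0,-0.0128,0]],[[-0.262,0,0.066],[0,0,0]],[[-0.262,0,0.066],[0,0,0]],[[-0.262,0,0.066],[0,0,0]],[[-0.262,0,0.066],[0,0,0]],[[-0.262,0,0.066],[0,0,0]],[[-0.262,0,0.066],[0,0,0]],[[-0.262,0,0.066],[0,0,0]],[[-0.262,0,0.066],[0,0,0]],[[0,0,0],[0,0,0]],[[0,0,0],[0,0,0]]]}}

```text
time: 29.1
eef_pos: [0.593, -0.1392, 0.1911]
tcp_rot: [-0.445, 0.551, -0.55, 0.443]
contact_force: [-0.3, -0.6, -3.0]
opening: 0.402
```

{"method": "send_rows", "body": {"plan": [[[0,0,0],[0,0,0]],[[0,0,0],[0,0,0]]]}}

```text
time: 29.3
eef_pos: [0.5933, -0.1411, 0.1929]
tcp_rot: [-0.443, 0.551, -0.551, 0.443]
contact_force: [-0.4, -0.8, -2.6]
opening: 0.401
```

```bash
python3 go.py .5958 -.1423 .092 -12.3
```

```text
t 29.3 pos [ 0.5933 -0.1411  0.1929] open 0.401 F [-0.4 -0.8 -2.6]
turn [ 0.0001 -0.0003  0.0001] rows 1 shift [0.006 0.841 0.022] rows@35mm 3
```

{"method": "send_rows", "body": {"plan": [[[0.006,0.1,0.022],[0,0,0]],[[0,0.2,0],[0,0,0]],[[0,0.2,0],[0,0,0]],[[0,0.18,0],[0,0,0]],[[0,0.1,0],[0,0,0]],[[0,0.06,0],[0,0,0]],[[0,0,0],[0,0,0]],[[0,0,0],[0,0,0]],[[0,0,0],[0,0,0]],[[0,0,0],[0,0,0]],[[0,0,0],[0,0,0]]]}}

```text
time: 30.4
eef_pos: [0.5969, -0.1416, 0.0937]
tcp_rot: [0.443, -0.55, 0.551, -0.444]
contact_force: [0.2, -0.7, -2.9]
opening: 0.405
```

```bash
python3 go.py .5958 -.1423 .0855 -12.3
```

```text
t 30.4 pos [ 0.5969 -0.1416  0.0937] open 0.405 F [ 0.2 -0.7 -2.9]
turn [-0.0003 -0.      0.0001] rows 1 shift [ 0.008  0.068 -0.008] rows@35mm 1
```

{"method": "send_rows", "body": {"plan": [[[0.005,0.02,-0.008],[0,0,0]],[[0,0.016,0],[0,0,0]],[[0,0.01,0],[0,0,0]],[[0,0.008,0],[0,0,0]],[[0,0,0],[0,0,0]],[[0,0,0],[0,0,0]],[[0,0,0],[0,0,0]]]}}

```text
time: 31.1
eef_pos: [0.5955, -0.1419, 0.0865]
tcp_rot: [0.443, -0.55, 0.551, -0.443]
contact_force: [0.3, 0.6, -3.3]
opening: 0.41
```

{"method": "send_rows", "body": {"plan": [[[0,0.008,0],[0,0,0]],[[0,0.006,0],[0,0,0]],[[0,0,0],[0,0,0]],[[0,0,0],[0,0,0]]]}}

```text
time: 31.5
eef_pos: [0.5957, -0.142, 0.0857]
tcp_rot: [0.443, -0.55, 0.551, -0.444]
contact_force: [-2.5, 0.4, 4.8]
opening: 0.403
```

{"method": "send_rows", "body": {"plan": [[[0,0,0],[0,0,0]],[[0,0,0],[0,0,0]],[[0,0,0],[0,0,0]],[[0,0,0],[0,0,0]],[[0,-0.1,0],[0,0,0]],[[0,-0.25,0],[0,0,0]],[[0,-0.25,0],[0,0,0]],[[0,-0.25,0],[0,0,0]],[[0,-0.2,0],[0,0,0]],[[0,0,0],[0,0,0]]], "gripper": 0.25}}

```text
time: 32.5
eef_pos: [0.5979, -0.1428, 0.2169]
tcp_rot: [0.442, -0.547, 0.554, -0.445]
contact_force: [1.6, 0.4, -0.6]
opening: 0.749
```

{"method": "send_rows", "body": {"plan": [[[0.25,0,-0.15],[0,0,0]],[[0.25,0,-0.15],[0,0,0]],[[0.25,0,-0.15],[0,0,0]],[[0.25,0,-0.15],[0,0,0]],[[0.25,0,0],[0,0,0]],[[0.25,0,0],[0,0,0]],[[0.25,0,0],[0,0,0]],[[0,0,0],[0,0,0]],[[0,0,0],[0,0,0]]]}}

```text
time: 33.4
eef_pos: [0.4797, -0.3316, 0.2098]
tcp_rot: [-0.443, 0.551, -0.551, 0.443]
contact_force: [-0.5, 0.6, 0.6]
opening: 0.752
```

Run:
```python
from h import *
c=read_camera("top"); s=read_camera("scene")
P=dict(blue=(.6438,.0773),pink=(.6279,.0042),green=(.6118,-.069),purple=(.5958,-.1423))
for n,q in P.items():
    p,y,A,ar=cap(c,n,proj(c,[*q,H[n]]),half=22,z0=.023,otsu=n!="blue"); print(n,round(ar),"err mm",((p-q)*1000).round(1))
a=c["img"][100:240,180:430]; b=s["img"][160:370,210:440]
t0=cv2.imread("pics/top0.png")
g=lambda im,lo,hi,x0,x1:[cv2.moments(cv2.inRange(cv2.cvtColor(im,40)[110:215,x0:x1],lo,hi),True)[k] for k in("m10","m01","m00")]
for nm,lo,hi,x0,x1 in(("crown",(15,120,80),(35,255,255),370,410),("dish",(80,100,80),(100,255,255),200,240)):
    for im in(t0,c["img"]):
        m=g(im,lo,hi,x0,x1); print(nm,round(m[0]/m[2],2),round(m[1]/m[2],2),m[2])
f=lambda i:cv2.resize(i,(400,int(400*i.shape[0]/i.shape[1])),interpolation=2)
A,B=f(a),f(b); h=max(len(A),len(B)); pad=lambda i:cv2.copyMakeBorder(i,0,h-len(i),0,0,0)
cv2.imwrite("pics/end.png",np.hstack([pad(A),pad(B)])); print(get_state()["eef_pos"],get_state()["time"])
```

```text
blue 1078 err mm [-1.8  1.2]
pink 1058 err mm [-0.1  0.9]
green 1037 err mm [-1.2 -1.3]
purple 1030 err mm [-0.4  0.4]
crown 17.84 73.92 432.0
crown 17.86 73.88 428.0
dish 20.1 33.6 382.0
dish 20.1 33.6 382.0
[ 0.48015208 -0.33063231  0.21009794] 33.5
```

View pics/end.png

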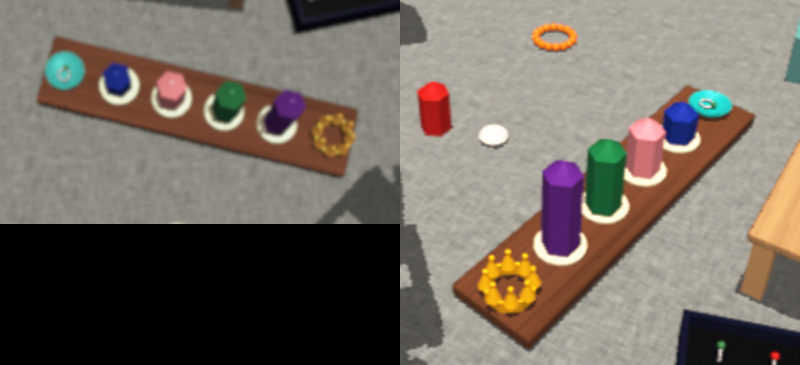

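The picture shows all four upright and centred, in order purple (562,205), green (605,175), pink (645,148) and blue (680,125), running from crown to dish. Handing in.

```bash
python3 -c "
from plant import *
print(sign_off())"
```

```text
the job is handed in; nothing more can be done
None
```

All four towers now stand on their pads, counting from the crown: purple, green, pink, then blue beside the dish. I placed the shortest first, and the job was handed in at about 33.5 s of the 106 s allowed.

- **Position:** in the final top view each tower's cap centre lies within about 2.2 mm of its pad centre, against the 12 mm limit. The camera calibration itself is only good to about 2 mm.
- **Upright and released:** all four look upright in both views, though I did not measure the lean angle as a number. The gripper was open and well clear of them.
- **Crown and dish:** their image positions changed by less than 0.1 pixel (about 0.2 mm).
- **Red look-alikes:** I never gripped any of them, but I did not measure their positions at the end.

None of the checks failed or disagreed. Sign-off gives no verdict, so I can't confirm the judged result.

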